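# Park the drinks flask on the sloping organiser tier with a door wedge

### The job

Set the orange door wedge flat on the sloping top tier of the white organiser, thick end facing uphill, and let go of it; only then fetch the green flask out of the blue dish. Lay the flask level across the tier on the uphill side of the wedge and bring it up against the wedge's thick end while you still hold it, then let go so that it stays there without rolling or dropping. Leave the other things on the table where they are.

Things in the scene. Friction and masses are not known exactly. Their poses are not given: they have to be found in the camera images.
- wedge: Orange plastic door wedge, 0.15 kg, loose, starts on the table on its flat base. 110 mm long, 56 mm wide, 20 mm high at the thick end, tapering to 3 mm at the thin end. Origin: middle of the bottom edge of the thick end's face. x points straight out of that face, away from the wedge (which runs 110 mm to -x), y across its width, z up.
- wedge_grip (a point): Point inside the wedge, 25 mm behind the thick end's face, mid-width, 9 mm above its base; a good place to pinch it across its 56 mm width.
- tier: Sloping white deck on top of the fixed organiser, 260 (x) by 300 mm (y). Origin: centre of its upper surface, 100 mm above the table; x points uphill (away from the robot), y level across, z square to the deck. Slopes 9 degrees down to its open front edge. Side rims stand 10 mm above the deck, the back rim (5 mm thick) 22 mm. Below are trays of the same outline.
- flask: Loose green steel flask, 200 mm long, 0.32 kg. Origin: centre (of mass); x along its axis, cap at +x; y, z turn as it rolls. Body 62 mm thick; two 64 mm black rings near the ends carry it: axis 32 mm above a flat deck, 37 mm above the table in the dish. Gripped mid-length with fingertips 8 mm below its axis they clear dish and wedge; touching the wedge, its axis is 29 mm out from the thick face.
- dish: Fixed blue ceramic oblong dish, 190 mm (x) by 88 mm (y), with a shallow V floor along x, 5 mm above the table at the middle, rims 12 mm high at the sides. Origin: centre of its underside; the flask lies in it along x.
- pen_cup: Bystander: clear acrylic pen cup with pens, 76 mm across, 100 mm tall (pens to 150 mm). Origin: centre of underside.
- fob: Bystander: black car key fob, 75 x 38 x 15 mm. Origin: centre of underside, x along its length.
- glasses_case: Bystander: brown spectacle case, 160 x 60 x 45 mm. Origin: centre of underside, x along its length.
- gel_bottle: Bystander: blue bottle with white cap, 56 mm across, 130 mm tall. Origin: centre of underside.
There are look-alikes about, which are no part of the job. Leave any purple, red or yellow look-alike of the flask alone.

How it is judged:
By the outcome, as a careful person would: the job done as asked, in the order asked, and still so for the second after the job is handed in, with the robot touching nothing.
It also fails if it takes over 64 s, if anything falls off the work surface, if the arm or the gripper's body presses on something with over 40 N, if the wrist force passes 120 N, or if a joint passes its speed limit or range.

### The arm

A 6-joint arm with a two-finger parallel gripper is mounted at the origin on the work surface. World frame = base frame: x ahead of the robot, y to its left, z up, the work surface at z = 0. Lengths are in mm, angles in rad, forces in N, time in s.
With the tool pointing down it reaches from about 275 to 725 mm from the base axis. Payload 5.6 kg.
Tool frame: the origin (TCP) lies midway between the tips of the shut fingers; the grasp point (between the pads) lies bot.pinch_z behind it (bot.pinch_z is the distance from the TCP to the grasp point, in mm); x points along the fingers, y is the direction in which the jaws open and shut, and the axes are right-handed (so a half turn about x gives the same grasp; the last joint's range is limited). The gripper opens to 85 mm and grips with 20 to 120 N. Pads are 22 mm wide; open, the fingers measure 114 mm over their backs; the gripper's body (76 mm by 85 mm) begins 54 mm behind the grasp point. The pads swing forward as they close: fully open they stand 13 mm farther back than shut.
Start: joints at [-0.949, 0.255, 0.108, 0, -1.424, -0.285], TCP at [181.777, -519.086, 231.283] pointing down, gripper open.
Joint ranges: [-2.95, 2.95], [-1.21, 1.97], [-1.09, 1.5], [-2.87, 1.71], [-2.94, -0.07], [-3.05, 3.05]. Speed limits (rad/s): [2.57, 2.57, 3.14, 3.14, 3.14, 3.14].

### API

Orientations are given as a unit quaternion [x, y, z, w].
In Python, from station import status, cams, job, bot gives the robot as it stands. The module is installed in compiled form; this text tells all that it offers.
- The arm moves only by the shell command python3 -m jog 'ROWS' [FORCE]. ROWS is JSON, a list of rows, each a list of 7 numbers: the turn, a rotation vector about the tool's x, y, z in degrees, then the shift along the tool's x, y, z in mm, then the opening, from 0 (shut) to 1 (fully open). In form: [[wx, wy, wz, tx, ty, tz, jaw], ...]. A call has 1 to 5 rows; each row is the pose to reach, as a shift and turn from the pose commanded when the call began, along the tool's axes at that moment; what a row does not reach only later rows make up. A row lasts 1/10 s, in which the tool goes at most 50 mm and 8.59 degrees, less where a joint would pass 70% of its speed; a pose out of reach is approached as far as the arm can. A call with a gripper value outside its range is refused whole. The fingers move at their own pace and stop on an object; FORCE is the grip in N (left out, the last holds). Time passes only in rows, so rows that repeat a pose let the fingers close. It gives the time, the measured TCP pose, the force and the opening at its end, in the units of the state.
- status.get_state(): the state, without advancing time (a new reading comes with each control period).
- cams.snapshot(name): name is "scene" or "side" or "wrist"; returns a dict with "frame" (480x640x3 uint8, blue, green, red), "intrinsics" (3x3 intrinsics, pixels), "rvec" (rotation vector, rad) and "tvec" (3), from world to camera coordinates, as OpenCV has them. Camera axes: x right, y down, z forward; pixel columns grow to the right and rows downward; lengths in mm; the calibration is good to about 2 mm. A picture is of the moment at which its call begins. There is no depth.
- job.close_job(): hands the job in, once; it reports no verdict.
The state is a dict: "t": time; "joints": joint angles; "dq": joint speeds; "joint_torque": joint torques, N m; "tcp_pos": TCP position; "tcp_rot": TCP orientation; "ft_force": force on the tool from outside, world axes, zero at the start; "ft_torque": the same for the moment, N m; "finger_gap": finger opening in mm.
Only numpy, scipy, OpenCV 4.12 (cv2) and the standard library are available. Lean on these libraries where they do the work, as an engineer would, in place of code of your own. Each camera call takes 0.05 s, during which the arm holds its last target. There are 200 camera calls.

## Working session

There is one attempt and no reset: what is moved stays moved. The work goes in short steps, Python scripts to look and compute and a shell command to move; the robot and the scene stay as the last step left them, time stands still between calls to the robot, and variables do not carry over. Pictures are saved under pics/ and viewed, about 8 in all and at most 12, crops included, and the job is handed in when it is done.

```bash
mkdir -p pics
cat > h.py <<'E'
import numpy as np, cv2
from scipy.spatial.transform import Rotation as R
from station import status, cams, job, bot
def snap(n,fn=None):
    s=cams.snapshot(n)
    if fn: cv2.imwrite('pics/'+fn,s['frame'])
    return s
def cam(s):
    Rm=cv2.Rodrigues(np.array(s['rvec'],float))[0]; t=np.array(s['tvec'],float).ravel()
    return Rm,t,np.array(s['intrinsics'],float)
def ray(s,uv):
    Rm,t,K=cam(s); d=Rm.T@np.linalg.inv(K)@np.array([uv[0],uv[1],1.]); return -Rm.T@t,d
def on_plane(s,uv,p0,n=(0,0,1)):
    c,d=ray(s,uv); n=np.array(n,float); return c+d*(n@(np.array(p0,float)-c))/(n@d)
def onz(s,uv,z): return on_plane(s,uv,(0,0,z))
def proj(s,P): return cv2.projectPoints(np.array(P,float).reshape(-1,3),np.array(s['rvec'],float),np.array(s['tvec'],float),np.array(s['intrinsics'],float),None)[0].reshape(-1,2)
def tri(s1,u1,s2,u2):
    (c1,d1),(c2,d2)=ray(s1,u1),ray(s2,u2)
    A=np.stack([d1,-d2],1); k=np.linalg.lstsq(A,c2-c1,rcond=None)[0]
    a,b=c1+d1*k[0],c2+d2*k[1]; return (a+b)/2,np.linalg.norm(a-b)
E
python3 - <<'E'
from h import *
for n in('scene','side','wrist'):
    s=snap(n,n+'0.png'); np.save(n+'0.npy',s,allow_pickle=True); Rm,t,K=cam(s); print(n,(-Rm.T@t).round(),Rm[2].round(2))
st=status.get_state(); print(st, bot.pinch_z, [a for a in dir(bot) if a[0]!='_'])
a=[cv2.imread(f'pics/{n}0.png') for n in('scene','side')]
E
```

```text
scene [1367.  876. 1115.] [-0.56 -0.52 -0.65]
side [-195. 1183.  971.] [ 0.43 -0.71 -0.56]
wrist [ 103. -547.  374.] [ 0.31  0.11 -0.95]
{'t': 0.15, 'joints': array([-9.49370577e-01,  2.55627509e-01,  1.07297165e-01, -3.22934241e-04,
       -1.42391365e+00, -2.84606804e-01]), 'dq': array([-0.00063456, -0.00172066,  0.003812  ,  0.00047452, -0.0012398 ,
        0.0009199 ]), 'joint_torque': array([ 1.17604191e-03, -3.86943305e+01,  2.38082063e+01,  5.36661074e+00,
       -4.52836422e-03,  4.90678431e-07]), 'tcp_pos': array([ 181.68320628, -518.7295119 ,  230.59780696]), 'tcp_rot': array([-0.11799516,  0.69722816,  0.11901442,  0.69698321]), 'ft_force': array([-0.08750499, -0.62396518,  0.05566423]), 'ft_torque': array([-0.02559419, -0.03187482, -0.01721865]), 'finger_gap': 85.56890784217605} 18.700000000000003 ['IKError', 'pinch_z']
```

View pics/scene0.png

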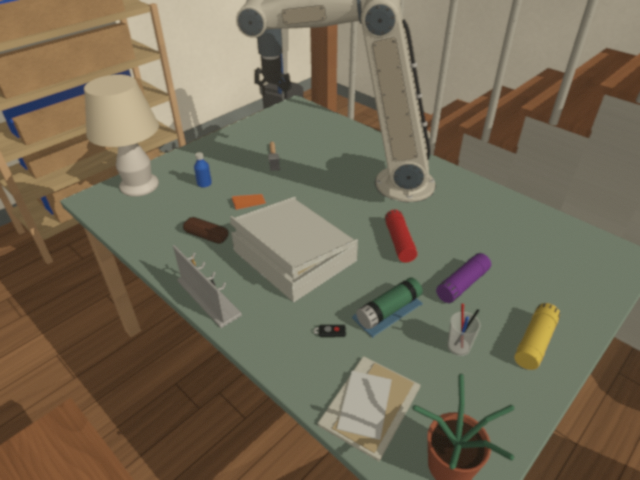

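View pics/side0.png

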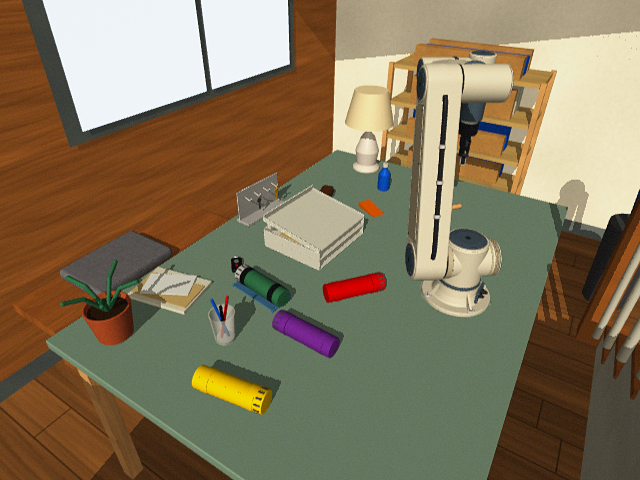

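Scene shows the orange wedge at scene (248,201) / side (371,209), the green flask in its dish at scene (390,303) / side (262,283), and the organiser at scene (293,245) / side (314,226). Could be confused: for the flask, purple (464,277), red (400,236) and yellow (538,335) in scene. For the wedge, the small tan thing at side (455,207) / scene (272,157). Green in the dish and the flat orange one fit the description. I'll measure them and check a crop.

Run:
```python
from h import *
S={n:np.load(n+'0.npy',allow_pickle=True).item() for n in('scene','side','wrist')}
def comps(s,lo,hi,amin=60):
    m=cv2.inRange(cv2.cvtColor(s['frame'],cv2.COLOR_BGR2HSV),lo,hi)
    n,l,st,c=cv2.connectedComponentsWithStats(m); return [(c[i].round(1),st[i],(l==i)) for i in range(1,n) if st[i][4]>amin]
for n in S:
    s=S[n]
    for c,st,m in comps(s,(5,170,110),(14,255,255)):
        cn=cv2.findContours(m.astype('u1'),0,1)[0][0]; box=cv2.boxPoints(cv2.minAreaRect(cn))
        print(n,'orange',c,st[4],'world z8',onz(s,c,8).round(),[onz(s,b,5).round().tolist()[:2] for b in box])
    for c,st,m in comps(s,(60,60,20),(85,255,255),150): print(n,'green',c,st,onz(s,c,37).round())
def crop(s,x,y,w,h,k): return cv2.resize(s['frame'][y:y+h,x:x+w],None,fx=k,fy=k,interpolation=cv2.INTER_CUBIC)
a=crop(S['scene'],215,170,100,75,4); b=crop(S['side'],330,180,100,75,4)
c=crop(S['scene'],330,260,100,75,4); d=crop(S['side'],222,245,100,75,4)
cv2.imwrite('pics/crop1.png',np.vstack([np.hstack([a,b]),np.hstack([c,d])]))
a=crop(S['scene'],220,190,150,120,2.66);b=crop(S['side'],245,165,150,120,2.66)
cv2.imwrite('pics/crop2.png',np.vstack([np.hstack([a,b])]))
```

```text
scene orange [246.9 200.7] 252 world z8 [ 489. -345.    8.] [[508.0, -402.0], [427.0, -336.0], [466.0, -287.0], [545.0, -351.0]]
scene green [393.5 300. ] [373 284  40  35 745] [528. 348.  37.]
scene green [466.1 427.5] [ 413  375  101   93 1225] [721. 703.  37.]
side orange [12.6 17.1] 840 world z8 [ 7344. -2441.     8.] [[9708.0, -3461.0], [9284.0, -3800.0], [5808.0, -1845.0], [6098.0, -1634.0]]
side orange [134.8 180.8] 49119 world z8 [1550.   47.    8.] [[902.0, 994.0], [8295.0, -2746.0], [4021.0, -6046.0], [160.0, 523.0]]
side orange [370.3 207.9] 239 world z8 [ 483. -340.    8.] [[551.0, -343.0], [555.0, -434.0], [420.0, -336.0], [420.0, -253.0]]
side orange [617.2 274.1] 883 world z8 [-459. -401.    8.] [[-399.0, -100.0], [-521.0, -879.0], [-551.0, -860.0], [-423.0, -94.0]]
side orange [554.9 268.6] 66 world z8 [-267. -315.    8.] [[-249.0, -352.0], [-263.0, -369.0], [-285.0, -282.0], [-271.0, -266.0]]
side orange [550.9 305.4] 142 world z8 [-285.  -99.    8.] [[-256.0, -173.0], [-272.0, -190.0], [-310.0, -42.0], [-295.0, -27.0]]
side orange [562.2 303.6] 77 world z8 [-314. -1
[... 1334 characters left out ...]
side orange [ 32.6 441.3] 161 world z8 [ 660. 1044.    8.] [[732.0, 1049.0], [735.0, 1040.0], [586.0, 1040.0], [584.0, 1049.0]]
side orange [ 11.5 467.3] 99 world z8 [ 640. 1102.    8.] [[692.0, 1104.0], [693.0, 1097.0], [592.0, 1100.0], [592.0, 1107.0]]
side orange [  4. 475.] 77 world z8 [ 636. 1120.    8.] [[660.0, 1126.0], [662.0, 1115.0], [618.0, 1115.0], [616.0, 1126.0]]
side green [100.5 291.5] [ 60 260  79  52 789] [950. 652.  37.]
side green [258.2 282.3] [243 269  35  30 526] [556. 345.  37.]
side green [280.1 295.9] [271 286  20  21 297] [456. 360.  37.]
wrist orange [383.7 428.7] 155 world z8 [ 438. -335.    8.] [[448.0, -357.0], [415.0, -350.0], [442.0, -295.0], [476.0, -302.0]]
```

View pics/crop1.png

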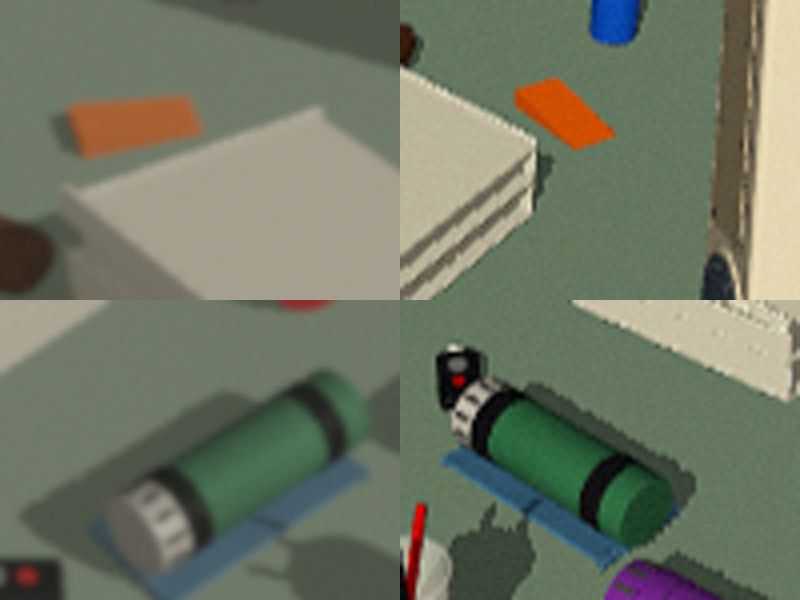

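View pics/crop2.png

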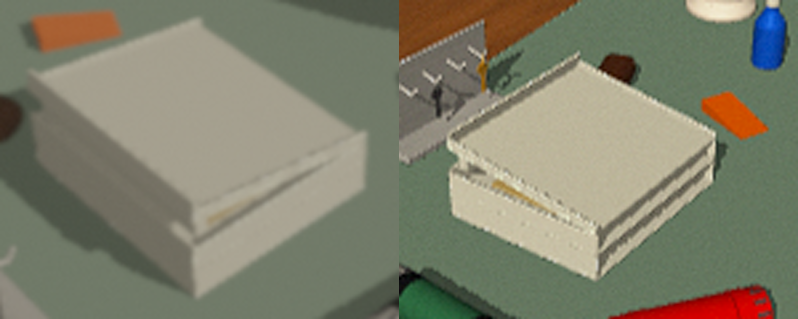

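Run:
```python
from h import *
S={n:np.load(n+'0.npy',allow_pickle=True).item() for n in('scene','side','wrist')}
s=S['side']
for c,z in(((517,90),20),((557,78),20),((615,135),3),((577,149),3)): print('wedge side',onz(s,(330+(c[0]-400)/4,180+c[1]/4),z).round())
g=S['scene']
for c,z in(((70,105),20),((85,134),20),((202,132),3),((190,97),3)): print('wedge scene',onz(g,(215+c[0]/4,170+c[1]/4),z).round())
k=2.66
for c,z in(((715,130),90),((598,230),90),((450,135),142),((578,57),142)): print('tier side',onz(s,(245+(c[0]-399)/k,165+c[1]/k),z).round())
for c,z in(((200,20),90),((364,137),90),((30,75),142),((192,205),142)): print('tier scene',onz(g,(220+c[0]/k,190+c[1]/k),z).round())
# flask ends, from crop
for c in((158,518),(338,413)): print('ring scene',onz(g,(330+c[0]/4,260+c[1]/4-75),45).round())
for c in((495,415),(608,492)): print('ring side',onz(s,(222+(c[0]-400)/4,245+c[1]/4-75),45).round())
st=status.get_state(); r=R.from_quat(st['tcp_rot']); print(r.as_matrix().round(3))
w=S['wrist'];Rm,t,K=cam(w); print('cam in tool',(r.inv().apply(-Rm.T@t-st['tcp_pos'])).round(1), r.inv().apply(Rm[2]).round(3), K[0,0])
```

```text
wedge side [ 537. -337.   20.]
wedge side [ 512. -385.   20.]
wedge side [ 416. -335.    3.]
wedge side [ 438. -286.    3.]
wedge scene [ 517. -390.   20.]
wedge scene [ 535. -346.   20.]
wedge scene [ 448. -291.    3.]
wedge scene [ 420. -339.    3.]
tier side [ 426. -155.   90.]
tier side [439. 150.  90.]
tier side [688. 134. 142.]
tier side [ 666. -155.  142.]
tier scene [ 430. -150.   90.]
tier scene [457. 147.  90.]
tier scene [ 685. -163.  142.]
tier scene [705. 125. 142.]
ring scene [622. 337.  45.]
ring scene [457. 368.  45.]
ring side [612. 340.  45.]
ring side [474. 366.  45.]
[[-0.001 -0.33   0.944]
 [ 0.001  0.944  0.33 ]
 [-1.     0.001 -0.   ]]
cam in tool [-143.1   -0.   -83.9] [0.945 0.002 0.326] 362.3624686699613
```

```bash
cat >> h.py <<'E'
def tool(zdir,n=(0,0,1)):
    "tool matrix: x = -n, z along zdir"
    n=np.array(n,float); n/=np.linalg.norm(n); z=np.array(zdir,float); z-=n*(z@n); z/=np.linalg.norm(z)
    return np.stack([-n,np.cross(z,-n),z],1)
def row(pos,M):
    "print row from the measured pose to world pose"
    st=status.get_state(); r=R.from_quat(st['tcp_rot'])
    print('row',np.degrees((r.inv()*R.from_matrix(M)).as_rotvec()).round(1),r.inv().apply(np.array(pos)-st['tcp_pos']).round(1),'gap',round(st['finger_gap'],1),'F',st['ft_force'].round(1),'j',st['joints'].round(2),'t',round(st['t'],2))
def yaw(d): return (np.cos(np.radians(d)),np.sin(np.radians(d)),0)
E
python3 -m jog '[[48,0,0,30,51,358,1],[48,0,0,30,51,358,1],[48,0,0,30,51,358,1],[48,0,0,30,51,358,1],[48,0,0,30,51,358,1]]'
python3 - <<'E'
from h import *
row((503,-353,200),tool(yaw(-28.7)))
E
```

```text
t: 0.65
tcp_pos: [387.7, -412.3, 211.9]
tcp_rot: [0.127, 0.696, -0.127, 0.695]
ft_force: [-0.1, -0.9, 0.4]
finger_gap: 85.7
row [ 7.9 -0.  -0. ] [11.9 96.4 86.8] gap 85.7 F [-0.1 -0.9  0.4] j [-0.54  0.29  0.11 -0.   -1.39 -1.39] t 0.65
```

```bash
python3 -m jog '[[7,0,0,10,87,77,1],[7,0,0,10,87,77,1],[7,0,0,10,87,77,1],[7,0,0,10,87,77,1],[7,0,0,10,87,77,1]]'
python3 - <<'E'
from h import *
s=snap('wrist','w1.png'); np.save('w1.npy',s,allow_pickle=True)
row((503,-353,200),tool(yaw(-28.7)))
m=cv2.inRange(cv2.cvtColor(s['frame'],cv2.COLOR_BGR2HSV),(3,150,60),(18,255,255))
cn=max(cv2.findContours(m,0,1)[0],key=cv2.contourArea); ap=cv2.approxPolyDP(cn,6,True)[:,0]; print(ap.tolist(),cv2.contourArea(cn))
E
```

```text
t: 1.15
tcp_pos: [488.6, -358.9, 201.8]
tcp_rot: [0.167, 0.687, -0.167, 0.687]
ft_force: [-0.8, -0.2, 0.1]
finger_gap: 85.8
row [ 1.3 -0.   0. ] [ 2.2 12.4 10.2] gap 85.4 F [-0.2 -0.6 -0.2] j [-0.38  0.38  0.21  0.   -1.4  -1.67] t 1.2
[[359, 133], [298, 137], [302, 253], [359, 252]] 7001.0
```

View pics/w1.png

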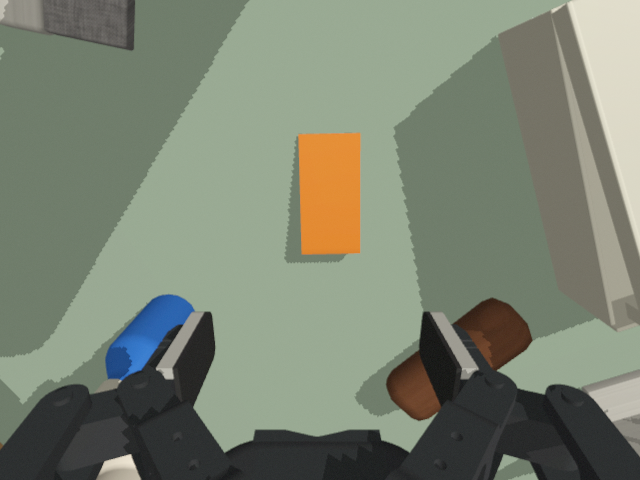

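Run:
```python
from h import *
s=np.load('w1.npy',allow_pickle=True).item(); st=status.get_state()
for zt,zb in((3,20),(20,3)):
  P=[onz(s,(298,135),zt),onz(s,(359.5,133),zt),onz(s,(359.5,252.5),zb),onz(s,(301.5,253.5),zb)]
  print([p[:2].round(1).tolist() for p in P],[round(np.linalg.norm(P[i][:2]-P[(i+1)%4][:2]),1) for i in range(4)])
m=cv2.inRange(cv2.cvtColor(s['frame'],cv2.COLOR_BGR2HSV),(3,150,60),(18,255,255))
for y in range(138,252,12):
  x=np.where(m[y])[0]; print(y,x.min(),x.max(),end='; ')
print(proj(s,st['tcp_pos']))
a=s['frame'][120:270,260:400]; a=cv2.resize(a,None,fx=4,fy=4,interpolation=cv2.INTER_CUBIC)
cv2.imwrite('pics/w1c.png',a)
```

```text
[[421.4, -342.8], [445.4, -292.4], [543.7, -340.6], [519.0, -390.6]] [np.float64(55.8), np.float64(109.4), np.float64(55.7), np.float64(108.7)]
[[421.0, -341.7], [443.9, -293.8], [550.4, -341.7], [524.5, -394.3]] [np.float64(53.0), np.float64(116.8), np.float64(58.6), np.float64(116.1)]
138 299 359; 150 299 359; 162 299 359; 174 299 359; 186 300 359; 198 300 359; 210 300 359; 222 301 359; 234 301 359; 246 301 359; [[314.79155318 312.9225006 ]]
```

View pics/w1c.png

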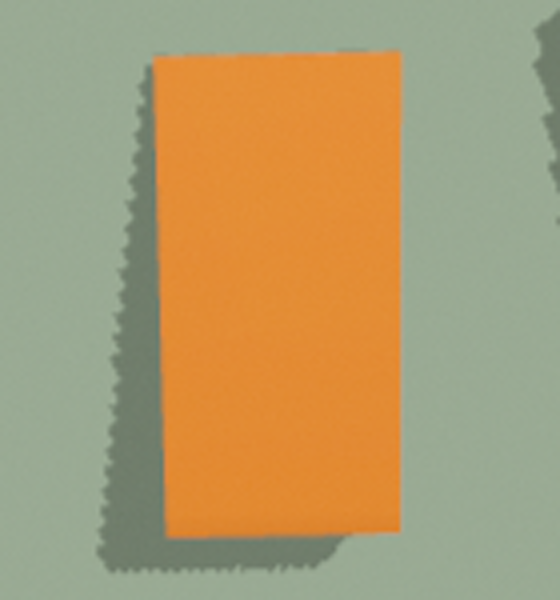

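The picture shows the wedge alone at (330,193), with its thick end at the bottom: the shadow is wider there and the sides scale to 109 x 56. The thick face is at (531.4,-365.6) and the yaw is -26.1°. I'll pick it up now.

Run:
```python
from h import *
row((509,-354.6,60),tool(yaw(-26.1)))
```

```text
row [-1.3 -0.   0. ] [142.2  13.8  16.3] gap 85.4 F [-0.2 -0.6 -0.2] j [-0.38  0.38  0.21  0.   -1.4  -1.67] t 1.2
```

```bash
python3 -m jog '[[-1.3,0,0,50,14,16,1],[-1.3,0,0,100,14,16,1],[-1.3,0,0,142,14,16,1],[-1.3,0,0,142,14,16,1],[-1.3,0,0,142,14,16,1]]'
python3 - <<'E'
from h import *
row((509,-354.6,0),tool(yaw(-26.1)))
E
```

```text
t: 1.7
tcp_pos: [509.1, -355.1, 61.6]
tcp_rot: [0.16, 0.689, -0.16, 0.689]
ft_force: [0.3, -0.3, 2.1]
finger_gap: 85.4
row [-0.1  0.   0.1] [61.6  0.5 -0.3] gap 85.4 F [ 0.3 -0.3  2.1] j [-0.36  0.49  0.01  0.   -1.09 -1.67] t 1.7
```

```bash
python3 -m jog '[[0,0,0,30,0,0,1],[0,0,0,50,0,0,1],[0,0,0,60,0,0,1],[0,0,0,60,0,0,1],[0,0,0,60,0,0,1]]'
python3 -m jog '[[0,0,0,0,0,0,0.5],[0,0,0,0,0,0,0.5],[0,0,0,0,0,0,0.5],[0,0,0,0,0,0,0.5],[0,0,0,0,0,0,0.5]]' 40
python3 - <<'E'
from h import *
row((509,-354.6,0),tool(yaw(-26.1)))
E
```

```text
t: 2.2
tcp_pos: [510.9, -354.8, 2.7]
tcp_rot: [0.159, 0.688, -0.16, 0.69]
ft_force: [-0.7, -0.5, 0.4]
finger_gap: 85.4
t: 2.7
tcp_pos: [510.4, -354.3, 1.7]
tcp_rot: [0.159, 0.688, -0.16, 0.69]
ft_force: [-0.1, 0.3, 6.6]
finger_gap: 55.0
row [0.  0.1 0. ] [ 1.6 -0.9 -1.1] gap 55.0 F [-0.1  0.3  6.6] j [-0.36  0.55 -0.06  0.   -0.96 -1.67] t 2.7
```

```bash
python3 -m jog '[[0,0,0,-10,0,0,0.5],[0,0,0,-50,0,0,0.5],[0,0,0,-100,0,0,0.5],[0,0,0,-150,0,0,0.5],[0,0,0,-200,0,0,0.5]]'
python3 -m jog '[[0,0,0,-50,0,0,0.5],[0,0,0,-90,0,0,0.5],[0,0,0,-90,0,0,0.5],[0,0,0,-90,0,0,0.5],[0,0,0,-90,0,0,0.5]]'
python3 - <<'E'
from h import *
row((640,-5,300),tool(yaw(-4)))
E
```

```text
t: 3.2
tcp_pos: [508.9, -353.4, 202.6]
tcp_rot: [0.16, 0.689, -0.16, 0.689]
ft_force: [0.7, 0.2, -0.6]
finger_gap: 55.1
t: 3.7
tcp_pos: [509.0, -353.2, 288.6]
tcp_rot: [0.16, 0.69, -0.159, 0.688]
ft_force: [0.6, -0.7, -0.8]
finger_gap: 54.7
row [-22.1  -0.2  -0.1] [-11.1 370.3 -35.7] gap 54.7 F [ 0.6 -0.7 -0.8] j [-0.36  0.4   0.45 -0.   -1.63 -1.67] t 3.7
```

```bash
python3 -m jog '[[-22,0,0,-10,370,-36,0.5],[-22,0,0,-10,370,-36,0.5],[-22,0,0,-10,370,-36,0.5],[-22,0,0,-10,370,-36,0.5],[-22,0,0,-10,370,-36,0.5]]'
python3 -m jog '[[0,0,0,0,125,-12,0.5],[0,0,0,0,125,-12,0.5],[0,0,0,0,125,-12,0.5],[0,0,0,0,125,-12,0.5],[0,0,0,0,125,-12,0.5]]'
python3 - <<'E'
from h import *
row((640,-5,300),tool(yaw(-4)))
s=snap('wrist','w2.png'); np.save('w2.npy',s,allow_pickle=True)
E
```

```text
t: 4.2
tcp_pos: [597.0, -117.8, 295.3]
tcp_rot: [0.025, 0.708, -0.025, 0.705]
ft_force: [0.7, 0.1, -1.1]
finger_gap: 54.8
t: 4.7
tcp_pos: [593.8, 6.2, 295.4]
tcp_rot: [0.025, 0.708, -0.025, 0.706]
ft_force: [-0.0, 1.1, -1.3]
finger_gap: 55.0
row [-0.  -0.2  0.1] [-4.7 -7.9 46.9] gap 55.0 F [-0.   1.1 -1.3] j [ 0.27  0.34  0.39 -0.   -1.62 -1.91] t 4.7
```

View pics/w2.png

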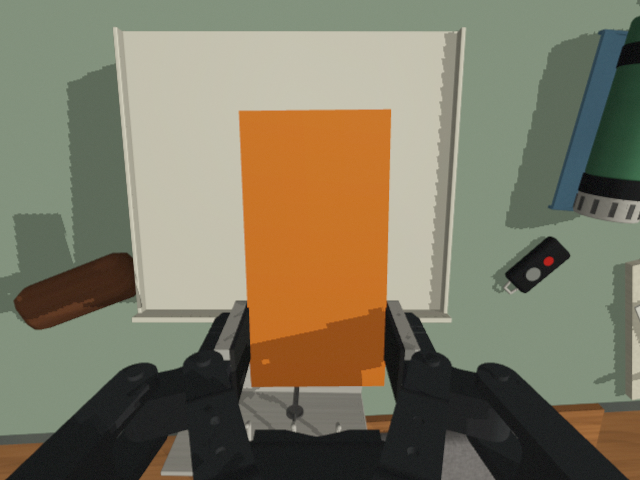

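Run:
```python
from h import *
s=np.load('w2.npy',allow_pickle=True).item()
c=np.radians(9)
A=dict(frontL=onz(s,(115,28.5),89.6),frontR=onz(s,(465.5,28),89.6),deckfrontL=onz(s,(124,31.5),79.7),deckfrontR=onz(s,(458,30.5),79.7),backL=onz(s,(133,321),142),backR=onz(s,(452,321),142),innerL=onz(s,(142,310),119.5),innerR=onz(s,(446.5,310),119.5))
for k in A: print(k,A[k].round(1))
for a,b in(('frontL','frontR'),('deckfrontL','deckfrontR'),('backL','backR'),('innerL','innerR')):
  d=A[b]-A[a]; print(a,'w',np.linalg.norm(d).round(1),'yaw',np.degrees(np.arctan2(-d[0],d[1])).round(2),'mid',((A[a]+A[b])/2).round(1))
# side view check: wedge in hand
```

```text
frontL [ 428.2 -153.7   89.6]
frontR [448.5 143.3  89.6]
deckfrontL [ 428.7 -151.2   79.7]
deckfrontR [448.3 140.6  79.7]
backL [ 679.7 -172.1  142. ]
backR [700.5 126.2 142. ]
innerL [ 680.8 -174.2  119.5]
innerR [701.9 128.7 119.5]
frontL w 297.7 yaw -3.91 mid [438.4  -5.2  89.6]
deckfrontL w 292.4 yaw -3.83 mid [438.5  -5.3  79.7]
backL w 299.0 yaw -3.99 mid [690.1 -23.  142. ]
innerL w 303.6 yaw -3.99 mid [691.4 -22.7 119.5]
```

```bash
cat >> h.py <<'E'
T=np.array([566.3,-14.2,100.]); a4,a9=np.radians(-4.0),np.radians(9)
XT=np.array([np.cos(a9)*np.cos(a4),np.cos(a9)*np.sin(a4),np.sin(a9)]); YT=np.array([-np.sin(a4),np.cos(a4),0]); NT=np.cross(XT,YT)
MW=tool(XT,NT)
def tp(x,y,z): return T+x*XT+y*YT+z*NT
def local(p): d=np.array(p)-T; return np.array([d@XT,d@YT,d@NT])
E
python3 - <<'E'
from h import *
s=np.load('w2.npy',allow_pickle=True).item(); st=status.get_state(); r=R.from_quat(st['tcp_rot'])
for q in((-18.3,-28,23.8),(-18.3,28,23.8),(-1.3,-28,-86.2),(-1.3,28,-86.2),(0,0,0)): print(q,proj(s,st['tcp_pos']+r.apply(q)).round())
row(tp(15-23.8,0,1.7+60),MW)
row(tp(15-23.8,0,1.7+4),MW)
E
```

```text
(-18.3, -28, 23.8) [[248. 385.]]
(-18.3, 28, 23.8) [[381. 385.]]
(-1.3, -28, -86.2) [[238. 109.]]
(-1.3, 28, -86.2) [[391. 109.]]
(0, 0, 0) [[314. 313.]]
row [-0.1 -9.1  0.1] [136.3 -21.5 -44.2] gap 54.8 F [-0.2 -0.2 -1.4] j [ 0.27  0.34  0.39  0.   -1.62 -1.91] t 4.75
row [-0.1 -9.1  0.1] [191.6 -21.4 -35.3] gap 54.8 F [-0.2 -0.2 -1.4] j [ 0.27  0.34  0.39  0.   -1.62 -1.91] t 4.75
```

The held wedge matches the prediction to within about 3 px: thick edge at row 386, thin edge at row 112. The tier corners fit 300 mm. Moving above the tier.

```bash
python3 -m jog '[[0,-4,0,46,-10,-20,0.5],[0,-9.1,0,90,-21.5,-44,0.5],[0,-9.1,0,136,-21.5,-44,0.5],[0,-9.1,0,136,-21.5,-44,0.5],[0,-9.1,0,136,-21.5,-44,0.5]]'
python3 - <<'E'
from h import *
row(tp(15-23.8,0,1.7+3),MW)
E
```

```text
t: 5.25
tcp_pos: [546.1, -14.5, 158.0]
tcp_rot: [0.023, 0.651, -0.029, 0.758]
ft_force: [0.6, 0.1, -0.5]
finger_gap: 54.8
row [-0.2 -0.2  0.2] [55.8  1.9  2.2] gap 54.8 F [ 0.6  0.1 -0.5] j [ 0.3   0.18 -0.22  0.07 -1.04 -1.97] t 5.25
```

```bash
python3 -m jog '[[-0.2,-0.2,0.2,30,2,2,0.5],[-0.2,-0.2,0.2,50,2,2,0.5],[-0.2,-0.2,0.2,56,2,2,0.5],[-0.2,-0.2,0.2,56,2,2,0.5],[-0.2,-0.2,0.2,56,2,2,0.5]]'
python3 - <<'E'
from h import *
row(tp(15-23.8,0,1.7),MW); print(local(status.get_state()['tcp_pos']).round(1))
E
```

```text
t: 5.75
tcp_pos: [561.2, -11.5, 107.7]
tcp_rot: [0.023, 0.646, -0.025, 0.763]
ft_force: [-0.6, 0.1, -1.7]
finger_gap: 54.7
row [ 0.1  0.5 -0.2] [ 6.6 -2.4 -4.9] gap 54.7 F [-0.6  0.1 -1.7] j [ 0.29  0.24 -0.28  0.07 -0.9  -1.97] t 5.75
[-4.   2.4  8.4]
```

```bash
python3 -m jog '[[0,0,0,0,0,0,0.5],[0,0,0,0,0,0,0.5],[0,0,0,0,0,0,0.5]]'
python3 - <<'E'
from h import *
row(tp(15-23.8,0,1.7),MW); print(local(status.get_state()['tcp_pos']).round(1))
E
```

```text
t: 6.05
tcp_pos: [560.2, -11.2, 106.6]
tcp_rot: [0.023, 0.647, -0.025, 0.762]
ft_force: [-0.3, -0.3, -1.5]
finger_gap: 54.8
row [ 0.1  0.4 -0.2] [ 5.8 -2.5 -3.6] gap 54.8 F [-0.3 -0.3 -1.5] j [ 0.3   0.24 -0.28  0.07 -0.9  -1.97] t 6.05
[-5.2  2.5  7.5]
```

```bash
python3 -m jog '[[0.1,0.4,-0.2,1,-2.5,-3.6,0.5],[0.1,0.4,-0.2,2,-2.5,-3.6,0.5],[0.1,0.4,-0.2,3,-2.5,-3.6,0.5],[0.1,0.4,-0.2,4,-2.5,-3.6,0.5],[0.1,0.4,-0.2,4,-2.5,-3.6,0.5]]'
python3 - <<'E'
from h import *
row(tp(15-23.8,0,1.7),MW); print(local(status.get_state()['tcp_pos']).round(1))
E
```

```text
t: 6.55
tcp_pos: [556.7, -13.6, 101.2]
tcp_rot: [0.023, 0.65, -0.027, 0.759]
ft_force: [-0.1, -0.2, -1.7]
finger_gap: 54.8
row [-0.  -0.1  0. ] [0.9 0.1 0.5] gap 54.8 F [-0.1 -0.2 -1.7] j [ 0.29  0.24 -0.29  0.07 -0.89 -1.97] t 6.55
[-9.3 -0.1  2.6]
```

```bash
python3 -m jog '[[0,0,0,1,0,0,0.5],[0,0,0,1,0,0,0.5]]'; python3 -m jog '[[0,0,0,1,0,0,0.5],[0,0,0,1,0,0,0.5]]'
python3 - <<'E'
from h import *
print(local(status.get_state()['tcp_pos']).round(1))
E
```

```text
t: 6.75
tcp_pos: [557.0, -13.6, 100.3]
tcp_rot: [0.023, 0.65, -0.027, 0.759]
ft_force: [-0.2, 0.2, -0.8]
finger_gap: 54.6
t: 6.95
tcp_pos: [557.1, -13.6, 100.2]
tcp_rot: [0.023, 0.65, -0.027, 0.76]
ft_force: [-2.8, 1.1, 3.2]
finger_gap: 55.0
[-9.1 -0.1  1.7]
```

Contact came at the predicted height, with the force changing by about 5 N. Releasing and retreating.

```bash
python3 -m jog '[[0,0,0,0,0,0,0.75],[0,0,0,0,0,0,0.85],[0,0,0,0,0,0,1],[0,0,0,0,0,0,1],[0,0,0,0,0,0,1]]'; python3 -m jog '[[0,0,0,-20,0,0,1],[0,0,0,-60,0,0,1],[0,0,0,-110,0,0,1],[0,0,0,-160,0,0,1],[0,0,0,-160,0,0,1]]'
python3 - <<'E'
from h import *
s=snap('wrist'); np.save('w3.npy',s,allow_pickle=True)
m=cv2.inRange(cv2.cvtColor(s['frame'],cv2.COLOR_BGR2HSV),(3,150,60),(18,255,255))
cn=max(cv2.findContours(m,0,1)[0],key=cv2.contourArea); ap=cv2.approxPolyDP(cn,6,True)[:,0]; print(ap.tolist())
for p in ap:
    h=3 if p[1]<ap[:,1].mean() else 20
    print(local(on_plane(s,p,tp(0,0,h),NT)).round(1))
# flask
g,si=[np.load(n+'0.npy',allow_pickle=True).item() for n in('scene','side')]
st=status.get_state(); print(st['tcp_pos'],st['joints'].round(2))
row((541,351,260),tool(yaw(170)))
E
```

```text
t: 7.45
tcp_pos: [557.1, -13.7, 99.4]
tcp_rot: [0.023, 0.65, -0.027, 0.759]
ft_force: [-0.0, 0.2, 1.2]
finger_gap: 85.1
t: 7.95
tcp_pos: [535.4, -11.9, 266.1]
tcp_rot: [0.023, 0.644, -0.026, 0.764]
ft_force: [0.2, 0.2, -0.5]
finger_gap: 85.3
[[281, 104], [285, 240], [348, 239], [349, 104]]
[-94.6 -27.5   3. ]
[ 14.3 -26.2  20. ]
[13.4 27.6 20. ]
[-94.6  26.6   3. ]
[534.06719464 -11.57899443 261.9017202 ] [ 0.31  0.1  -0.04  0.06 -1.28 -1.97]
row [-173.5    0.9   14.2] [-3.000e-01  3.622e+02 -1.860e+01] gap 85.1 F [ 0.  -0.9 -1.5] j [ 0.31  0.1  -0.04  0.06 -1.28 -1.97] t 8.0
```

```bash
python3 - <<'E'
from h import *
row((545,352,260),tool(yaw(-10)))
E
python3 -m jog '[[0,0,0,0,50,0,1],[0,0,0,0,100,0,1],[0,0,0,0,150,0,1],[0,0,0,0,200,0,1],[0,0,0,0,250,0,1]]'
python3 - <<'E'
from h import *
row((545,352,260),tool(yaw(-10)))
E
```

```text
row [ 6.   9.4 -0.6] [ 3.000e-01  3.634e+02 -1.470e+01] gap 85.1 F [ 0.  -0.9 -1.5] j [ 0.31  0.1  -0.04  0.06 -1.28 -1.97] t 8.0
t: 8.5
tcp_pos: [549.4, 239.4, 256.2]
tcp_rot: [0.022, 0.65, -0.027, 0.759]
ft_force: [1.7, 0.1, -0.3]
finger_gap: 85.4
row [ 6.   8.8 -0.4] [ -5.8 112.  -11.5] gap 85.4 F [ 1.7  0.1 -0.3] j [ 0.74  0.25  0.11  0.12 -1.33 -2.4 ] t 8.5
```

```bash
python3 -m jog '[[3,4,0,-3,50,-6,1],[6,8.8,0,-6,100,-11.5,1],[6,8.8,0,-6,112,-11.5,1],[6,8.8,0,-6,112,-11.5,1],[6,8.8,0,-6,112,-11.5,1]]'
python3 - <<'E'
from h import *
row((545,352,260),tool(yaw(-10)))
s=snap('wrist','w4.png'); np.save('w4.npy',s,allow_pickle=True)
E
```

```text
t: 9.0
tcp_pos: [545.4, 349.5, 260.5]
tcp_rot: [0.064, 0.704, -0.059, 0.705]
ft_force: [0.2, 0.1, -0.4]
finger_gap: 85.1
row [ 0.   0.  -0.4] [ 0.5  2.3 -0.9] gap 85.1 F [ 0.2  0.1 -0.4] j [ 0.81  0.45  0.47 -0.   -1.58 -2.55] t 9.0
```

View pics/w4.png

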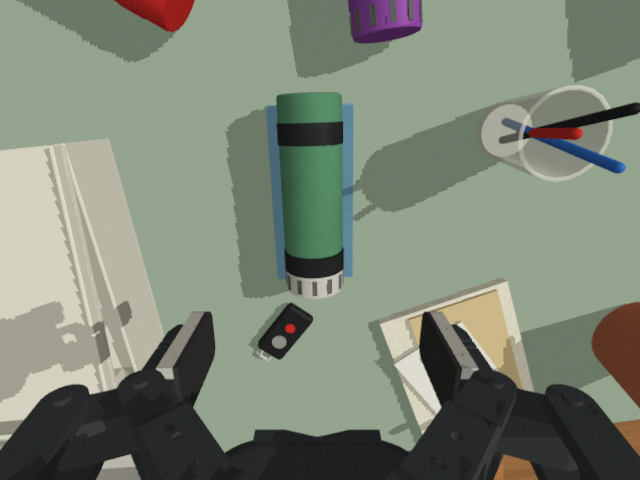

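Run:
```python
from h import *
s=np.load('w4.npy',allow_pickle=True).item()
a=onz(s,(310.5,133.5),37); b=onz(s,(314.5,263),37)
d=b-a; print('axis yaw',np.degrees(np.arctan2(d[1],d[0])).round(2),a.round(1),b.round(1))
u=d/np.linalg.norm(d)
r1,r2=[onz(s,(310+q,y),69) for q,y in((0.5,133.5),(4.5,263))]
e1,e2=onz(s,(309.5,93),68),onz(s,(315,297),66)
for n,p in(('r1',r1),('r2',r2),('e1',e1),('e2',e2)): print(n,((p-a)@u).round(1))
c=a+u*(((e1-a)@u+(e2-a)@u)/2); print('centre',c.round(1))
# dish
print('dish',[onz(s,p,12).round(1)[:2].tolist() for p in((267,107),(353,104),(352,276),(278,278))])
row((c[0],c[1],37-14.5+70),tool(u))
```

```text
axis yaw -8.41 [478.9 357.   37. ] [613.6 337.1  37. ]
r1 -1.5
r2 122.8
e1 -34.9
e2 162.4
centre [542.  347.7  37. ]
dish [[447.0, 317.7], [459.2, 404.1], [648.1, 376.1], [635.3, 289.3]]
row [-1.6  0.1 -0.4] [168.8  -3.1  -3.4] gap 85.6 F [-1.   0.3  0.4] j [ 0.81  0.45  0.47 -0.   -1.58 -2.55] t 9.05
```

```bash
python3 -m jog '[[-1.6,0,-0.4,50,-3,-3.4,1],[-1.6,0,-0.4,100,-3,-3.4,1],[-1.6,0,-0.4,140,-3,-3.4,1],[-1.6,0,-0.4,166,-3,-3.4,1],[-1.6,0,-0.4,166,-3,-3.4,1]]'
python3 - <<'E'
from h import *
row((542,347.6,22.4),tool(yaw(-8.4)))
E
```

```text
t: 9.55
tcp_pos: [539.7, 345.8, 91.9]
tcp_rot: [0.051, 0.707, -0.054, 0.704]
ft_force: [-1.0, 0.3, -0.5]
finger_gap: 85.4
row [-0.1 -0.2  0.3] [69.5  2.4  2.3] gap 85.4 F [-1.   0.3 -0.5] j [ 0.81  0.51  0.12 -0.   -1.19 -2.53] t 9.55
```

```bash
python3 -m jog '[[0,0,0,20,2.4,2.3,1],[0,0,0,40,2.4,2.3,1],[0,0,0,58,2.4,2.3,1],[0,0,0,69,2.4,2.3,1],[0,0,0,69,2.4,2.3,1]]'
python3 - <<'E'
from h import *
row((542,347.6,22.4),tool(yaw(-8.4)))
E
```

```text
t: 10.05
tcp_pos: [544.7, 350.4, 26.8]
tcp_rot: [0.052, 0.705, -0.052, 0.706]
ft_force: [0.1, -1.0, -0.6]
finger_gap: 85.6
row [-0.   0.1 -0. ] [ 4.4 -3.2 -2.3] gap 85.6 F [ 0.1 -1.  -0.6] j [ 0.81  0.57  0.05  0.   -1.05 -2.53] t 10.05
```

```bash
python3 -m jog '[[0,0,0,3.5,-3,-2.3,1],[0,0,0,3.5,-3,-2.3,1],[0,0,0,3.5,-3,-2.3,1]]'
python3 - <<'E'
from h import *
row((542,347.6,22.4),tool(yaw(-8.4)))
E
python3 -m jog '[[0,0,0,0,0,0,0.6],[0,0,0,0,0,0,0.6],[0,0,0,0,0,0,0.6],[0,0,0,0,0,0,0.6],[0,0,0,0,0,0,0.6]]' 60
python3 - <<'E'
from h import *
row((542,347.6,22.4),tool(yaw(-8.4)))
E
```

```text
t: 10.35
tcp_pos: [542.4, 348.7, 24.1]
tcp_rot: [0.052, 0.704, -0.051, 0.706]
ft_force: [-1.1, 0.2, -0.3]
finger_gap: 85.4
row [ 0.   0.1 -0.1] [ 1.7 -1.1 -0.3] gap 85.4 F [-1.1  0.2 -0.3] j [ 0.81  0.56  0.04  0.   -1.04 -2.53] t 10.35
t: 10.85
tcp_pos: [542.5, 348.3, 24.1]
tcp_rot: [0.052, 0.704, -0.051, 0.706]
ft_force: [-2.0, -2.3, 5.6]
finger_gap: 60.4
row [ 0.   0.1 -0. ] [ 1.7 -0.7 -0.4] gap 60.4 F [-2.  -2.3  5.6] j [ 0.81  0.56  0.04  0.   -1.04 -2.53] t 10.85
```

```bash
python3 -m jog '[[0,0,0,-10,0,0,0.6],[0,0,0,-50,0,0,0.6],[0,0,0,-100,0,0,0.6],[0,0,0,-150,0,0,0.6],[0,0,0,-200,0,0,0.6]]'
python3 -m jog '[[8,0,0,-45,-40,0,0.6],[16,0,0,-45,-80,0,0.6],[-8,0,0,-45,-120,0,0.6],[-16,0,0,-45,-160,0,0.6],[-24,0,0,-45,-160,0,0.6]]'
python3 - <<'E'
from h import *
z=-tool(YT,NT)[:,1]; print('toolz=YT: tool y', (-z).round(2))
row((590,180,270),tool(YT))
E
```

```text
t: 11.35
tcp_pos: [541.0, 348.0, 224.7]
tcp_rot: [0.052, 0.705, -0.052, 0.705]
ft_force: [0.8, 1.7, -4.1]
finger_gap: 60.3
t: 11.85
tcp_pos: [517.2, 185.9, 268.9]
tcp_rot: [-0.009, 0.707, 0.01, 0.707]
ft_force: [0.2, 1.2, -4.1]
finger_gap: 60.1
toolz=YT: tool y [-0.99  0.07 -0.16]
row [-84.4   0.1   0. ] [-1.  -7.9 72.6] gap 60.1 F [ 0.2  1.2 -4.1] j [ 0.63  0.25  0.19  0.   -1.51 -2.17] t 11.85
```

```bash
python3 -m jog '[[-8,0,0,0,-2,20,0.6],[-16,0,0,0,-4,40,0.6],[-24,0,0,0,-6,60,0.6],[-32,0,0,0,-8,73,0.6],[-40,0,0,0,-8,73,0.6]]'
python3 -m jog '[[-8,0,0,0,0,0,0.6],[-16,0,0,0,0,0,0.6],[-24,0,0,0,0,0,0.6],[-32,0,0,0,0,0,0.6],[-40,0,0,0,0,0,0.6]]'
python3 - <<'E'
from h import *
MF=tool(YT,NT); row(tp(60,0,150),MF); row(tp(60,0,60),MF); s=status.get_state(); print(s['tcp_pos'])
E
```

```text
t: 12.35
tcp_pos: [592.2, 183.5, 266.3]
tcp_rot: [-0.251, 0.661, 0.252, 0.66]
ft_force: [-0.3, 0.4, -4.8]
finger_gap: 60.1
t: 12.85
tcp_pos: [591.0, 183.9, 267.3]
tcp_rot: [-0.462, 0.535, 0.463, 0.535]
ft_force: [0.7, -0.3, -3.8]
finger_gap: 60.4
row [-4.3 -0.3 -9. ] [   9.6  -39.8 -196.9] gap 60.4 F [ 0.7 -0.3 -3.8] j [ 0.55  0.39  0.39 -0.   -1.57 -0.7 ] t 12.85
row [-4.3 -0.3 -9. ] [  98.5  -53.9 -195.9] gap 60.4 F [ 0.7 -0.3 -3.8] j [ 0.55  0.39  0.39 -0.   -1.57 -0.7 ] t 12.85
[590.98210165 183.92195476 267.32233424]
```

```bash
python3 -m jog '[[-1,0,-2,5,-10,-48,0.6],[-2,0,-4,5,-20,-96,0.6],[-3,0,-7,8,-30,-144,0.6],[-4.3,-0.3,-9,9.6,-39.8,-190,0.6],[-4.3,-0.3,-9,9.6,-39.8,-197,0.6]]'
python3 -m jog '[[0,0,0,0,0,0,0.6],[0,0,0,0,0,0,0.6]]'
python3 - <<'E'
from h import *
MF=tool(YT,NT); row(tp(54,0,59),MF); print(local(status.get_state()['tcp_pos']).round(1))
E
```

```text
t: 13.35
tcp_pos: [599.6, -21.3, 258.0]
tcp_rot: [-0.52, 0.48, 0.437, 0.555]
ft_force: [-0.9, 1.2, -3.4]
finger_gap: 59.8
t: 13.55
tcp_pos: [601.2, -16.4, 257.9]
tcp_rot: [-0.52, 0.479, 0.439, 0.555]
ft_force: [-0.1, 0.1, -3.8]
finger_gap: 60.4
row [-0.3 -0.   0. ] [91.4  5.2 -0.2] gap 60.4 F [-0.1  0.1 -3.8] j [ 0.26  0.24  0.12  0.05 -1.31 -0.35] t 13.55
[ 59.2   0.2 150.5]
```

```bash
python3 -m jog '[[0,0,0,40,5,0,0.6],[0,0,0,75,5,0,0.6],[0,0,0,91,5,0,0.6],[0,0,0,91,5,0,0.6],[0,0,0,91,5,0,0.6]]'
python3 -m jog '[[0,0,0,0,0,0,0.6],[0,0,0,0,0,0,0.6]]'
python3 - <<'E'
from h import *
MF=tool(YT,NT); row(tp(52,0,21),MF); print(local(status.get_state()['tcp_pos']).round(1))
s=snap('side'); f=s['frame']; g=snap('scene')['frame']
k=lambda f,x,y:cv2.resize(f[y:y+100,x:x+133],None,fx=3,fy=3,interpolation=cv2.INTER_CUBIC)
cv2.imwrite('pics/c5.png',np.hstack([k(f,250,160),k(g,230,185)]))
E
```

```text
t: 14.05
tcp_pos: [611.4, -16.7, 168.2]
tcp_rot: [-0.521, 0.478, 0.439, 0.555]
ft_force: [0.1, -0.4, -3.7]
finger_gap: 60.0
t: 14.25
tcp_pos: [611.6, -17.2, 169.3]
tcp_rot: [-0.521, 0.478, 0.438, 0.556]
ft_force: [0.3, -0.3, -3.2]
finger_gap: 60.0
row [-0.3  0.   0.2] [40.3  3.9 -0.2] gap 60.0 F [ 0.3 -0.3 -3.2] j [ 0.26  0.29 -0.04  0.06 -1.09 -0.36] t 14.25
[55.7  0.2 61.4]
```

View pics/c5.png

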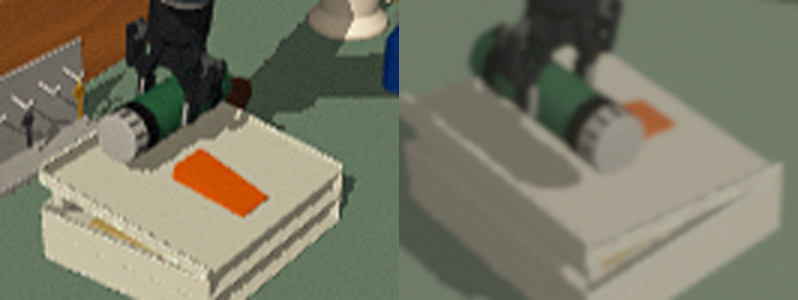

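The wedge lies flat on the tier (left crop (220,180)) with its thick end uphill. The flask is held level above it on the uphill side (left crop (170,110)). Lowering.

```bash
python3 -m jog '[[0,0,0,14,3.5,0,0.6],[0,0,0,26,3.5,0,0.6],[0,0,0,34,3.5,0,0.6],[0,0,0,37,3.5,0,0.6],[0,0,0,37,3.5,0,0.6]]'
python3 -m jog '[[0,0,0,0,0,0,0.6],[0,0,0,0,0,0,0.6]]'
python3 - <<'E'
from h import *
MF=tool(YT,NT); row(tp(51,0,19.1),MF); print(local(status.get_state()['tcp_pos']).round(1))
E
```

```text
t: 14.85
tcp_pos: [613.1, -18.0, 130.0]
tcp_rot: [-0.52, 0.479, 0.438, 0.555]
ft_force: [0.7, 0.6, -3.6]
finger_gap: 60.1
t: 15.05
tcp_pos: [613.6, -17.8, 131.2]
tcp_rot: [-0.521, 0.478, 0.438, 0.555]
ft_force: [-0.4, 0.5, -3.6]
finger_gap: 60.0
row [-0.3 -0.   0.1] [4.3 0.8 0.3] gap 60.0 F [-0.4  0.5 -3.6] j [ 0.26  0.32 -0.1   0.06 -1.   -0.36] t 15.05
[51.7 -0.3 23.4]
```

```bash
python3 -m jog '[[0,0,0,1,0,0,0.6],[0,0,0,2,0,0,0.6],[0,0,0,2,0,0,0.6],[0,0,0,2,0,0,0.6]]'
python3 -m jog '[[0,0,0,1,0,0,0.6],[0,0,0,1,0,0,0.6],[0,0,0,1,0,0,0.6]]'
python3 -m jog '[[0,0,0,1,0,0,0.6],[0,0,0,1,0,0,0.6],[0,0,0,1,0,0,0.6]]'
python3 - <<'E'
from h import *
MF=tool(YT,NT); row(tp(51,0,19.1),MF); print(local(status.get_state()['tcp_pos']).round(1))
E
```

```text
t: 15.45
tcp_pos: [613.5, -17.9, 128.5]
tcp_rot: [-0.52, 0.479, 0.438, 0.555]
ft_force: [0.1, -1.2, -4.0]
finger_gap: 60.3
t: 15.75
tcp_pos: [613.6, -17.9, 127.5]
tcp_rot: [-0.52, 0.479, 0.438, 0.555]
ft_force: [0.1, 0.5, -3.5]
finger_gap: 59.8
t: 16.05
tcp_pos: [614.0, -17.9, 126.8]
tcp_rot: [-0.52, 0.479, 0.438, 0.555]
ft_force: [-0.8, 0.2, -2.3]
finger_gap: 59.8
row [-0.3 -0.   0.1] [-0.1  0.4  0.4] gap 59.8 F [-0.8  0.2 -2.3] j [ 0.26  0.33 -0.1   0.06 -0.99 -0.36] t 16.05
[51.4 -0.4 19. ]
```

```bash
python3 -m jog '[[0,0,0,0.3,1,0,0.6],[0,0,0,0.3,2,0,0.6],[0,0,0,0.3,3,0,0.6],[0,0,0,0.3,4,0,0.6],[0,0,0,0.3,5,0,0.6]]'
python3 -m jog '[[0,0,0,0,0.5,0,0.6],[0,0,0,0,1,0,0.6],[0,0,0,0,1,0,0.6]]'
python3 -m jog '[[0,0,0,0,0.5,0,0.6],[0,0,0,0,1,0,0.6],[0,0,0,0,1,0,0.6]]'
python3 - <<'E'
from h import *
MF=tool(YT,NT); row(tp(43,0,19.1),MF); print(local(status.get_state()['tcp_pos']).round(1))
E
```

```text
t: 16.55
tcp_pos: [609.5, -17.4, 126.1]
tcp_rot: [-0.521, 0.478, 0.438, 0.555]
ft_force: [2.0, -0.1, 0.3]
finger_gap: 60.1
t: 16.85
tcp_pos: [608.4, -17.4, 125.9]
tcp_rot: [-0.521, 0.478, 0.438, 0.555]
ft_force: [1.3, 0.0, 2.0]
finger_gap: 60.2
t: 17.15
tcp_pos: [607.5, -17.3, 125.7]
tcp_rot: [-0.521, 0.478, 0.438, 0.555]
ft_force: [2.6, 0.3, 3.5]
finger_gap: 60.2
row [-0.3 -0.   0.2] [-0.2  1.8  0.2] gap 60.2 F [2.6 0.3 3.5] j [ 0.26  0.31 -0.12  0.06 -0.98 -0.37] t 17.15
[44.8 -0.2 18.9]
```

```bash
for i in 1; do :; done
python3 -m jog '[[0,0,0,-0.5,0.5,0,0.6],[0,0,0,-0.5,1,0,0.6],[0,0,0,-0.5,1,0,0.6]]'
python3 -m jog '[[0,0,0,0,0.5,0,0.6],[0,0,0,0,1,0,0.6],[0,0,0,0,1,0,0.6]]'
python3 - <<'E'
from h import *
MF=tool(YT,NT); row(tp(43,0,19.1),MF); print(local(status.get_state()['tcp_pos']).round(1))
s=snap('side'); f=s['frame']; g=snap('wrist','w6.png')['frame']; s2=snap('scene')['frame']
k=lambda f,x,y:cv2.resize(f[y:y+75,x:x+100],None,fx=4,fy=4,interpolation=cv2.INTER_CUBIC)
cv2.imwrite('pics/c6.png',np.vstack([np.hstack([k(f,265,180),k(s2,240,200)]),np.hstack([cv2.resize(g,(400,300)),g[150:450,120:520]])]))
E
```

```text
t: 17.45
tcp_pos: [605.9, -17.3, 125.5]
tcp_rot: [-0.52, 0.479, 0.438, 0.555]
ft_force: [2.4, -0.1, 1.6]
finger_gap: 60.1
t: 17.75
tcp_pos: [604.9, -17.2, 125.3]
tcp_rot: [-0.52, 0.479, 0.438, 0.555]
ft_force: [1.9, -1.2, 0.8]
finger_gap: 60.1
row [-0.3 -0.   0.1] [-0.1 -0.8  0.3] gap 60.1 F [ 1.9 -1.2  0.8] j [ 0.26  0.31 -0.13  0.06 -0.98 -0.37] t 17.75
[42.2 -0.3 19. ]
```

View pics/c6.png

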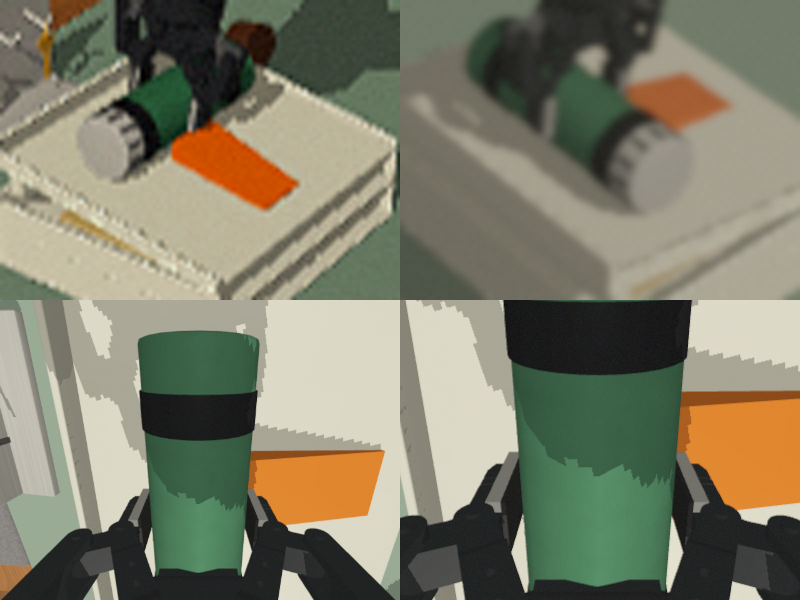

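Picture: the flask lies on the deck right behind the wedge, with no clear gap, but contact can't be confirmed visually. I'll track the wedge's thin edge while creeping.

```bash
cat > th.py <<'E'
from h import *
st=status.get_state(); s=snap('wrist')
m=cv2.inRange(cv2.cvtColor(s['frame'],cv2.COLOR_BGR2HSV),(3,150,60),(18,255,255))
cn=max(cv2.findContours(m,0,1)[0],key=cv2.contourArea)
m[:]=0; cv2.drawContours(m,[cn],-1,255,-1)
ys=np.where(m.any(1))[0]; ys=ys[int(len(ys)*.35):int(len(ys)*.75)]
L=np.array([local(on_plane(s,(np.where(m[y])[0].max()+.5,y),tp(0,0,3),NT)) for y in ys])
print('thin x',L[:,0].mean().round(2),'slope',np.polyfit(L[:,1],L[:,0],1)[0].round(3),'tcp',local(st['tcp_pos']).round(1),'F',st['ft_force'].round(1))
E
python3 th.py
for r in 1; do python3 -m jog '[[0,0,0,0,0.5,0,0.6],[0,0,0,0,1,0,0.6],[0,0,0,0,1,0,0.6]]' >/dev/null; python3 th.py; done
python3 -m jog '[[0,0,0,0,0.5,0,0.6],[0,0,0,0,1,0,0.6],[0,0,0,0,1,0,0.6]]' >/dev/null; python3 th.py
```

```text
thin x -96.88 slope -0.003 tcp [42.2 -0.3 19. ] F [ 3.2 -0.4  1.1]
thin x -97.8 slope -0.001 tcp [41.1 -0.3 19. ] F [3.1 0.  1.2]
thin x -98.76 slope 0.001 tcp [40.1 -0.3 18.9] F [ 1.9 -1.2  0.4]
```

The wedge now follows the flask 1:1 and stays square to it, so they're in contact, and the deck carries the flask. Releasing.

```bash
python3 -m jog '[[0,0,0,0,0,0,0.76],[0,0,0,0,0,0,0.8],[0,0,0,0,0,0,0.9],[0,0,0,0,0,0,1],[0,0,0,0,0,0,1]]'; python3 th.py
python3 -m jog '[[0,0,0,-10,0,0,1],[0,0,0,-30,0,0,1],[0,0,0,-70,0,0,1],[0,0,0,-110,0,0,1],[0,0,0,-150,0,0,1]]'
python3 -m jog '[[0,0,0,0,0,0,1],[0,0,0,0,0,0,1],[0,0,0,0,0,0,1]]'
python3 th.py
python3 - <<'E'
from h import *
f=snap('side')['frame']; g=snap('wrist')['frame']; s2=snap('scene')['frame']
k=lambda f,x,y:cv2.resize(f[y:y+75,x:x+100],None,fx=4,fy=4,interpolation=cv2.INTER_CUBIC)
cv2.imwrite('pics/c7.png',np.vstack([np.hstack([k(f,265,180),k(s2,240,200)]),np.hstack([cv2.resize(g,(400,300)),cv2.resize(s2,(400,300))])]))
E
python3 -m jog '[[0,0,0,0,0,0,1],[0,0,0,0,0,0,1],[0,0,0,0,0,0,1],[0,0,0,0,0,0,1],[0,0,0,0,0,0,1]]'; python3 th.py
```

```text
t: 19.15
tcp_pos: [602.8, -17.1, 124.9]
tcp_rot: [-0.52, 0.479, 0.438, 0.555]
ft_force: [-0.4, -0.5, -0.2]
finger_gap: 85.7
thin x -98.93 slope 0.006 tcp [40.  -0.3 18.9] F [-0.4 -0.5 -0.2]
t: 19.7
tcp_pos: [578.7, -15.5, 275.7]
tcp_rot: [-0.521, 0.478, 0.438, 0.555]
ft_force: [1.2, -0.0, 0.5]
finger_gap: 85.6
t: 20.0
tcp_pos: [578.8, -15.3, 272.5]
tcp_rot: [-0.52, 0.479, 0.439, 0.555]
ft_force: [-0.1, -0.2, -0.3]
finger_gap: 85.6
thin x -98.55 slope 0.004 tcp [ 39.4  -0.2 168.4] F [-0.1 -0.2 -0.3]
t: 20.7
tcp_pos: [579.4, -15.3, 273.2]
tcp_rot: [-0.52, 0.479, 0.438, 0.555]
ft_force: [-0.1, -1.2, -0.9]
finger_gap: 85.1
thin x -98.5 slope 0.005 tcp [ 40.   -0.2 169. ] F [-0.1 -1.2 -0.9]
```

View pics/c7.png

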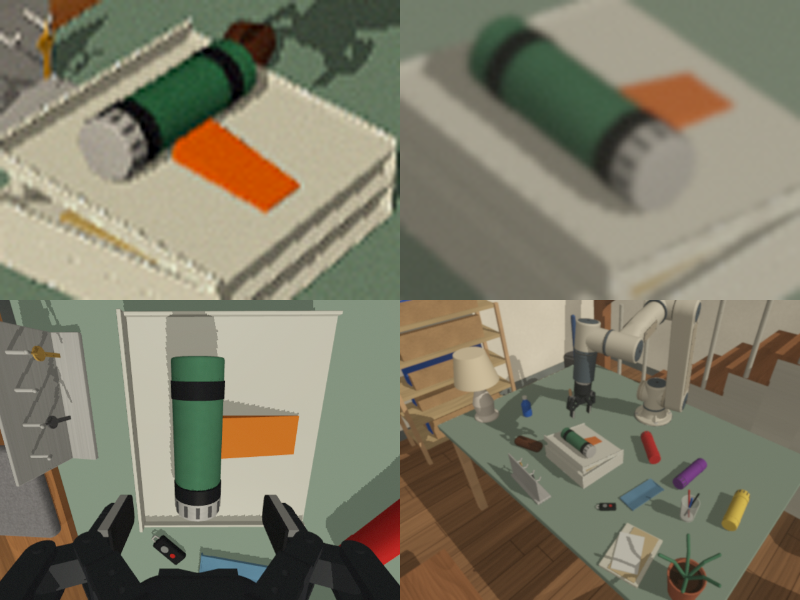

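The flask rests on the deck against the wedge's thick end. The wedge is stable (thin edge at -98.5 in two readings 0.65 s apart), the arm is clear and the bystanders are in place.

```bash
python3 -c "
from station import job; print(job.close_job())"
```

```text
the job is handed in; nothing more can be done
None
```

The job is done and handed in at about 21 s of the 64 s allowed; no verdict was reported.

- **Wedge:** I set it flat on the tier with the thick end uphill and released it before going for the flask. Measured afterwards, its thick face was about 14 mm uphill of the tier's centre, on the middle line.
- **Flask:** I lifted it out of the dish, laid it level across the tier and slid it downhill while held. I stopped once the wedge moved 1:1 with it, which I took as contact because the pictures could not show it. I then let go and pulled clear.
- **Last checks:** The pictures show the flask resting on the deck against the wedge. The wedge's thin edge stayed within 0.5 mm after release, and its end stayed square. The force on the clear arm was about zero, and the other things looked to be where they started.
- **Disagreements:** The sliding contact pushed the wedge about 2–4 mm downhill. The exact amount is uncertain because readings from different views differ by 1–2 mm.

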